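# Ease the clipboard clip shut from under the mug

## Task

The steel mug has been left standing on the thumb plate of the yellow clipboard's spring clip, holding the clip open. Lift the mug straight up slowly, so that the clip rises with it and closes gradually over a second or more instead of snapping shut, then stand the mug upright in the middle of the round cork coaster, lowering it until it rests there before letting go.

Things in the scene. Friction and masses are not known exactly. Their poses are not given: they have to be found in the camera images.
- mug: Stainless steel mug, straight round body 60 mm in diameter, 85 mm tall, open top, about 0.3 kg, loop handle on its side at its +y. Origin: centre of its underside, z up. Starts upright on the clip's thumb plate, 26 mm above the table. Gripped across its own x axis from above, 55 mm above its underside, the fingers clear the handle. (The white ceramic mug is not meant.)
- clip (a joint): Angle of the yellow clipboard's spring clip, rad: 0 = shut (jaw down on the paper), 0.42 = fully open (thumb plate pressed level, as it starts under the mug). A spring pushes the plate up against the mug with about 1 N; freed suddenly it snaps shut in a fraction of a second. Rising with the mug, it is shut once the mug has been lifted about 23 mm.
- clip_hinge (a point): Middle of the steel clip's hinge line, 20 mm above the table. The clipboard (250 x 170 x 4 mm, fixed, flat) extends to +x under white paper; +y runs along the hinge, z up. The thumb plate, 78 mm wide, reaches 56 mm from the hinge to -x; pressed level its top is 26 mm above the table, shut its free edge is at 48 mm. The mug's centre starts about 31 mm from the hinge, to -x.
- coaster: Round cork coaster, 100 mm in diameter and 8 mm thick, fixed flat on the table. Origin at the centre of its underside, z up: its top is 8 mm higher. (The square blue tile of the same size is not meant.)
Mind the look-alikes: they are no part of the job. What is shaped like the mug but blue, green or purple is not meant.

How it is judged:
By the outcome, as a careful person would: the job done as asked, in the order asked, and still so for the second after the job is handed in, with the robot touching nothing.
It also fails if it takes over 46 s, if anything falls off the work surface, if the arm or the gripper's body presses on something with over 40 N, if the wrist force passes 120 N, or if a joint passes its speed limit or range.

## Robot

A 6-joint arm with a two-finger parallel gripper is mounted at the origin on the work surface. World frame = base frame: x ahead of the robot, y to its left, z up, the work surface at z = 0. Lengths are in m, angles in rad, forces in N, time in s.
With the tool pointing down it reaches from about 0.35 to 0.775 m from the base axis. Payload 5.5 kg.
Tool frame: the origin (TCP) lies at the very end of the fingers, on their centre line; the grasp point (between the pads) lies behind it (env.hold_point_z is the z of the grasp point in the tool frame, in m); z points along the fingers, y is the line along which they close (so a half turn about z gives the same grasp; the last joint's range is limited). The gripper opens to 85 mm and grips with 20 to 120 N. Pads are 22 mm wide; open, the fingers measure 114 mm over their backs; the gripper's body (76 mm by 85 mm) begins 54 mm behind the grasp point. The pads swing forward as they close: fully open they stand 13 mm farther back than shut.
Start: joints at [1.169, 0.313, 0.046, 1.304, 0, 1.431], TCP at [0.149, 0.555, 0.231] pointing down, gripper open.
Joint ranges: [-2.76, 2.76], [-0.86, 1.69], [-1.03, 1.26], [-2.2, 2.34], [-1.47, 1.5], [-3.14, 3.14]. Speed limits (rad/s): [2.57, 2.57, 3.14, 3.14, 3.14, 3.14].

## Interface

Orientations are given as a unit quaternion [w, x, y, z].
In Python, from workcell import env gives the robot as it stands.
- The arm moves only by the tool arm_command, never from a script. Its argument "rows" is a list of rows, each an object with "delta_pos": the shift along the tool's x, y, z scaled (see below), a list of three; "rot": the turn, a rotation vector about the tool's x, y, z scaled (see below), a list of three; "fingers": the closure, from 0 (fully open) to 1 (shut). A call has 1 to 20 rows; each row shifts and turns the commanded pose from where the row before left it, along the tool's axes as they then stand; what a row does not reach is not made up. The controller multiplies each number of a shift by 0.02 m and each number of a turn by 360 degrees. A row lasts 1/10 s, in which the tool goes at most 50 mm and 8.59 degrees, less where a joint would pass 70% of its speed; a pose out of reach is approached as far as the arm can. A call with a number of a shift or a turn outside -1 to 1 is refused whole. A call with a gripper value outside its range is refused whole. The fingers move at their own pace and stop on an object; "squeeze" is the grip in N (left out, the last holds). Time passes only in rows, so rows that do not move let the fingers close. It gives the time, the measured TCP pose, the force and the opening at its end, in the units of the state.
- env.get_state(): the state, without advancing time (a new reading comes with each control period).
- env.read_camera(name): name is "side" or "top"; returns (picture, depth): 420x560x3 uint8, blue, green, red; 420x560 float32, m along the optical axis (not along the pixel's ray), 0 where there is no reading.
- env.get_calibration(name): a dict with "mtx" (3x3 intrinsics, pixels), "R" (3x3) and "t" (3): a world point X has camera coordinates R X + t. Camera axes: x right, y down, z forward; pixel columns grow to the right and rows downward; lengths in m; the calibration is good to about 2 mm. A picture is of the moment at which its call begins. get_calibration takes no time and is no camera call.
- env.hand_in(): hands the job in, once; it reports no verdict.
The state is a dict: "clock": time; "joint_pos": joint angles; "qvel": joint speeds; "tau": joint torques, N m; "tcp_pos": TCP position; "orientation": TCP orientation; "wrist_force": force on the tool from outside, world axes, zero at the start; "ft_torque": the same for the moment, N m; "finger_gap": finger opening in m.
Only numpy, scipy, OpenCV 4.12 (cv2) and the standard library are available. Lean on these libraries where they do the work, as an engineer would, in place of code of your own. Each camera call takes 0.05 s, during which the arm holds its last target. There are 200 camera calls.

## Working session

There is one attempt and no reset: what is moved stays moved. The work goes in short steps, Python scripts to look and compute and a tool call to move; the robot and the scene stay as the last step left them, time stands still between calls to the robot, and variables do not carry over. Pictures are saved under pics/ and viewed, on a budget of 10 in all, crops included, one or two more only if the job needs it, and the job is handed in when it is done.

Besides the shell and the picture viewer there is one more tool, called after ">>>" as name(argument=value, ...) on one line, values as JSON. arm_command: Moves the arm, as the interface text tells. Shifts and turns lie within -1 to 1; 1 stands for 0.02 m of shift or 360 degrees of turn. Its arguments: {"type":"object","properties":{"rows":{"type":"array","items":{"type":"object","properties":{"delta_pos":{"type":"array","items":{"type":"number","minimum":-1,"maximum":1}},"rot":{"type":"array","items":{"type":"number","minimum":-1,"maximum":1}},"fingers":{"type":"number"}}}},"squeeze":{"type":"number"}},"required":["rows"]}

```bash
mkdir -p pics
cat > h.py <<'E'
import numpy as np, cv2
from workcell import env
def grab(n):
    im,d=env.read_camera(n); c=env.get_calibration(n)
    K,R,t=[np.array(c[k],float) for k in("mtx","R","t")]
    v,u=np.mgrid[:im.shape[0],:im.shape[1]]
    P=np.stack([(u-K[0,2])/K[0,0]*d,(v-K[1,2])/K[1,1]*d,d],-1)
    W=(P-t.ravel())@R
    W[d==0]=np.nan
    return im,d,W
def proj(n,X):
    c=env.get_calibration(n);p=np.array(c["mtx"])@(np.array(c["R"])@np.array(X)+np.array(c["t"]).ravel());return p[:2]/p[2]
E
python3 - <<'E'
from h import *
s=env.get_state();print(s,env.hold_point_z)
for n in("top","side"):
    im,d,W=grab(n);cv2.imwrite(f"pics/{n}0.png",im);np.savez(f"{n}0.npz",im=im,W=W)
    c=env.get_calibration(n);print(n,-np.array(c["R"]).T@np.array(c["t"]).ravel())
E
```

```text
{'clock': 0.0, 'joint_pos': array([ 1.16938734e+00,  3.14030299e-01,  4.49738040e-02,  1.30359700e+00,
       -1.93128315e-05,  1.43116836e+00]), 'qvel': array([-0.00058818, -0.00063718,  0.00096392, -0.00064661,  0.00074202,
        0.00130589]), 'tau': array([ 8.97850314e-04, -4.80629110e+01,  2.98533404e+01,  1.95197971e-02,
        1.44703385e-06, -2.67797283e-06]), 'tcp_pos': array([0.14863877, 0.55492492, 0.23038975]), 'orientation': array([-2.38840811e-04,  1.30517020e-01,  9.91445634e-01, -8.97392481e-04]), 'wrist_force': array([-0.8615415 ,  0.42107769,  0.05327944]), 'ft_torque': array([ 0.01826933, -0.03817998, -0.0108019 ]), 'finger_gap': 0.08547325594008294} -0.0187
top [ 0.22791381 -0.09515747  1.24739394]
side [ 0.41018767 -0.80019382  0.88530315]
```

View pics/top0.png

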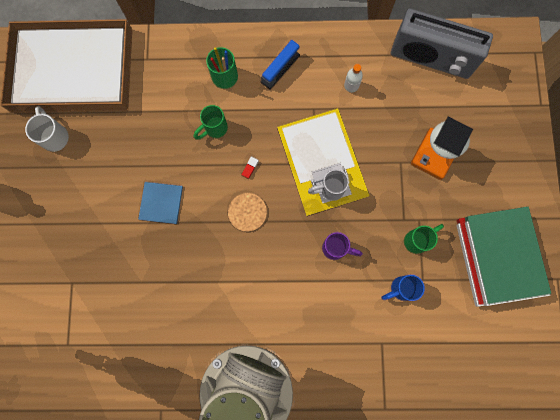

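View pics/side0.png

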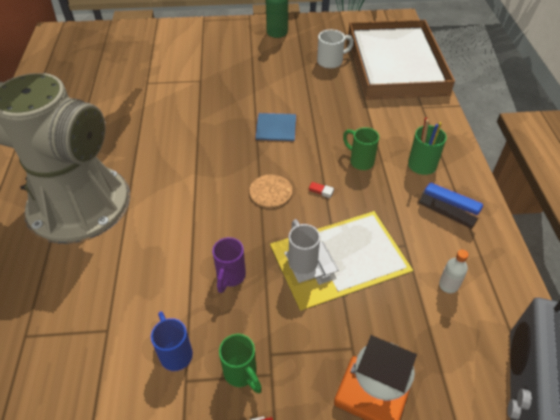

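Top view candidates: the steel mug on the clip at (333,183), the white mug (47,130), purple (337,245), blue (408,289) and green (213,122), (423,238). The cork coaster is at (248,212) and the blue tile at (161,203). By the description I take the steel mug and the round cork coaster. Next I measure them and check a close crop.

```bash
cat > m.py <<'E'
from h import *
for n in("top","side"):
    z=np.load(f"{n}0.npz");im,W=z["im"],z["W"];hsv=cv2.cvtColor(im,cv2.COLOR_BGR2HSV)
    c=(248,212) if n=="top" else (271,191)
    m=np.zeros(im.shape[:2],bool);m[c[1]-25:c[1]+25,c[0]-28:c[0]+28]=1
    m&=(W[...,2]>.0045)&(W[...,2]<.02)
    p=W[m];print(n,"coaster n",m.sum(),"med",np.median(p,0),"mid",(p.min(0)+p.max(0))/2,"ext",np.ptp(p,0))
    c=(333,183) if n=="top" else (304,247)
    m=np.zeros(im.shape[:2],bool);m[c[1]-45:c[1]+45,c[0]-45:c[0]+45]=1
    r=m&(W[...,2]>.102)&(W[...,2]<.12)
    p=W[r];q=p[:,:2].astype(np.float32);print("rim n",len(p),"z",np.median(p[:,2]),"circle",cv2.minEnclosingCircle(q))
    b=m&(W[...,2]>.055)&(W[...,2]<.12);p=W[b]
    k=p[:,:2];print("all mug ext",k.min(0),k.max(0),len(k))
    ctr=cv2.minEnclosingCircle(q)[0];dd=np.hypot(*(k-ctr).T);h=k[dd>.037];print("handle",len(h),h.mean(0),np.degrees(np.arctan2(*(h.mean(0)-ctr)[::-1])))
    y=cv2.inRange(hsv,(22,150,120),(34,255,255));cs=cv2.findContours(y,0,2)[0]
    cs=np.vstack([c for c in cs if cv2.contourArea(c)>20]);hull=cv2.convexHull(cs)
    mm=np.zeros(y.shape,np.uint8);cv2.fillPoly(mm,[hull],1)
    p=W[(mm>0)&(W[...,2]<.012)][:,:2].astype(np.float32);rc=cv2.minAreaRect(p);print("board",rc,cv2.boxPoints(rc).round(3).tolist())
    cv2.imwrite(f"pics/crop_{n}.png",cv2.resize(im[c[1]-50:c[1]+50,c[0]-60:c[0]+60],None,fx=5,fy=5,interpolation=2))
print(np.nanmedian(np.load("top0.npz")["W"][290:340,100:150,2]))
E
python3 m.py
python3 - <<'E'
import cv2,numpy as np
cv2.imwrite('pics/crops.png',cv2.resize(np.hstack([cv2.imread(f'pics/crop_{n}.png') for n in('top','side')]),(800,333)))
E
```

```text
top coaster n 1160 med [ 0.43753665 -0.00096528  0.00811589] mid [ 0.44043288 -0.00171222  0.0100364 ] ext [0.12728494 0.1412914  0.01105392]
rim n 136 z 0.10985544394391132 circle ((0.4866441488265991, -0.21040010452270508), 0.037257350981235504)
all mug ext [ 0.46112135 -0.24685659] [ 0.52144232 -0.15365204] 415
handle 49 [ 0.47746059 -0.16523571] 101.4936204334983
board ((0.5730805397033691, -0.19642731547355652), (0.25472795963287354, 0.1733037233352661), 17.145734786987305) [[0.4259999990463257, -0.1509999930858612], [0.47699999809265137, -0.31700000166893005], [0.7200000286102295, -0.24199999868869781], [0.6690000295639038, -0.07599999755620956]]
side coaster n 1081 med [ 0.4396965  -0.00447977  0.00781632] mid [ 0.44142734 -0.00296547  0.00916556] ext [0.12817397 0.10307033 0.00926618]
rim n 275 z 0.10815958318919584 circle ((0.4907587766647339, -0.21439191699028015), 0.03676344454288483)
all mug ext [ 0.46340965 -0.25048623] [ 0.5227016  -0.16001478] 1094
handle 34 [ 0.47851851 -0.16760857] 104.66204715565864
board ((0.5731480121612549, -0.19558179378509521), (0.25486668944358826, 0.17758066952228546), 16.987659454345703) [[0.42500001192092896, -0.14800000190734863], [0.47699999809265137, -0.3179999887943268], [0.7210000157356262, -0.24300000071525574], [0.6690000295639038, -0.0729999989271164]]
0.00042270738513502866
```

View pics/crops.png

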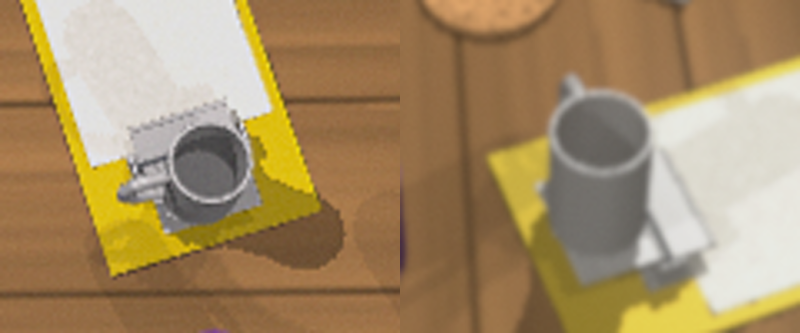

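The crops confirm the choice: grey steel mug on the clip's plate, handle towards the clipboard's +y. Next a better mug centre, while moving above the mug.

```bash
cat > fit.py <<'E'
from h import *
from scipy.optimize import least_squares
def circ(p,r,c0):
    f=least_squares(lambda c:np.hypot(*(p-c).T)-r,c0,loss="soft_l1",f_scale=.002)
    return f.x
if __name__=="__main__":
  for n in("top","side"):
    z=np.load(f"{n}0.npz");im,W=z["im"],z["W"]
    c=(333,183) if n=="top" else (304,247)
    m=np.zeros(im.shape[:2],bool);m[c[1]-45:c[1]+45,c[0]-45:c[0]+45]=1
    p=W[m&(W[...,2]>.104)&(W[...,2]<.118)][:,:2];a=circ(p,.029,(.49,-.215));print(n,a,len(p))
    k=W[m&(W[...,2]>.04)&(W[...,2]<.1)][:,:2];d=np.hypot(*(k-a).T);h=k[(d>.04)&(d<.065)&(k[:,1]>a[1])];v=np.median(h,0)-a;print("handle",len(h),np.degrees(np.arctan2(v[1],v[0])))
    e=z["im"];g=cv2.cvtColor(e,cv2.COLOR_BGR2HSV)
    c=(248,212) if n=="top" else (271,191)
    hs=g[c[1]-25:c[1]+25,c[0]-28:c[0]+28]
    # coaster by height > 5mm, area centroid
    m=np.zeros(im.shape[:2],np.uint8);m[c[1]-25:c[1]+25,c[0]-28:c[0]+28]=1
    m=cv2.morphologyEx(((m>0)&(W[...,2]>.004)&(W[...,2]<.013)).astype(np.uint8),cv2.MORPH_OPEN,np.ones((3,3)))
    p=W[m>0];q=np.percentile(p,[1,99],axis=0);print("coaster",p.mean(0),q.mean(0),q[1]-q[0])
E
python3 fit.py
```

```text
top [ 0.49038439 -0.21723589] 123
handle 65 103.91506081337161
coaster [ 0.437538   -0.00138978  0.00816886] [4.37965779e-01 3.52642927e-04 8.36581674e-03] [0.09318698 0.08940206 0.00839033]
side [ 0.49256112 -0.21965172] 234
handle 38 105.29463796046569
coaster [ 0.440043   -0.00438839  0.00775263] [ 0.44045592 -0.00303275  0.00784328] [0.09191452 0.09495575 0.00737219]
```

>>> arm_command(rows=[{"delta_pos": [-1, -0.5, 0]}, {"delta_pos": [-1, -0.5, 0]}, {"delta_pos": [-1, -0.5, 0]}, {"delta_pos": [-1, -0.5, 0]}, {"delta_pos": [-1, -0.5, 0]}, {"delta_pos": [-1, -0.5, 0]}, {"delta_pos": [-1, -0.5, 0]}, {"delta_pos": [-1, -0.5, 0]}, {"delta_pos": [-1, -0.5, 0]}, {"delta_pos": [-1, -0.5, 0]}, {"delta_pos": [-1, -0.5, 0]}, {"delta_pos": [-1, -0.5, 0]}, {"delta_pos": [-1, -0.5, 0]}, {"delta_pos": [-1, -0.5, 0]}, {"delta_pos": [-1, -0.5, 0]}, {"delta_pos": [-1, -0.5, 0]}, {"delta_pos": [-1, -0.5, 0]}, {"delta_pos": [-1, -0.5, 0]}, {"delta_pos": [-1, -0.5, 0]}, {"delta_pos": [-1, -0.5, 0]}])

```text
schema error: expected keys delta_pos, rot, fingers
```

>>> arm_command(rows=[{"delta_pos": [-1, -0.5, 0], "rot": [0, 0, 0], "fingers": 0}, {"delta_pos": [-1, -0.5, 0], "rot": [0, 0, 0], "fingers": 0}, {"delta_pos": [-1, -0.5, 0], "rot": [0, 0, 0], "fingers": 0}, {"delta_pos": [-1, -0.5, 0], "rot": [0, 0, 0], "fingers": 0}, {"delta_pos": [-1, -0.5, 0], "rot": [0, 0, 0], "fingers": 0}, {"delta_pos": [-1, -0.5, 0], "rot": [0, 0, 0], "fingers": 0}, {"delta_pos": [-1, -0.5, 0], "rot": [0, 0, 0], "fingers": 0}, {"delta_pos": [-1, -0.5, 0], "rot": [0, 0, 0], "fingers": 0}, {"delta_pos": [-1, -0.5, 0], "rot": [0, 0, 0], "fingers": 0}, {"delta_pos": [-1, -0.5, 0], "rot": [0, 0, 0], "fingers": 0}, {"delta_pos": [-1, -0.5, 0], "rot": [0, 0, 0], "fingers": 0}, {"delta_pos": [-1, -0.5, 0], "rot": [0, 0, 0], "fingers": 0}, {"delta_pos": [-1, -0.5, 0], "rot": [0, 0, 0], "fingers": 0}, {"delta_pos": [-1, -0.5, 0], "rot": [0, 0, 0], "fingers": 0}, {"delta_pos": [-1, -0.5, 0], "rot": [0, 0, 0], "fingers": 0}, {"delta_pos": [-1, -0.5, 0], "rot": [0, 0, 0], "fingers": 0}, {"delta_pos": [-1, -0.5, 0], "rot": [0, 0, 0], "fingers": 0}, {"delta_pos": [-1, -0.5, 0], "rot": [0, 0, 0], "fingers": 0}, {"delta_pos": [-1, -0.5, 0], "rot": [0, 0, 0], "fingers": 0}, {"delta_pos": [-1, -0.5, 0], "rot": [0, 0, 0], "fingers": 0}])

```text
clock: 2.1
tcp_pos: [0.4838, 0.2579, 0.2308]
orientation: [-0.0, 0.131, 0.991, -0.0]
wrist_force: [-0.4, -0.4, -0.1]
finger_gap: 0.0854
```

>>> arm_command(rows=[{"delta_pos": [-0.3, -1, 0], "rot": [0, 0, 0], "fingers": 0}, {"delta_pos": [-0.3, -1, 0], "rot": [0, 0, 0], "fingers": 0}, {"delta_pos": [-0.3, -1, 0], "rot": [0, 0, 0], "fingers": 0}, {"delta_pos": [-0.3, -1, 0], "rot": [0, 0, 0], "fingers": 0}, {"delta_pos": [-0.3, -1, 0], "rot": [0, 0, 0], "fingers": 0}, {"delta_pos": [-0.3, -1, 0], "rot": [0, 0, 0], "fingers": 0}, {"delta_pos": [-0.3, -1, 0], "rot": [0, 0, 0], "fingers": 0}, {"delta_pos": [-0.3, -1, 0], "rot": [0, 0, 0], "fingers": 0}, {"delta_pos": [-0.3, -1, 0], "rot": [0, 0, 0], "fingers": 0}, {"delta_pos": [-0.3, -1, 0], "rot": [0, 0, 0], "fingers": 0}, {"delta_pos": [-0.3, -1, 0], "rot": [0, 0, 0], "fingers": 0}, {"delta_pos": [-0.3, -1, 0], "rot": [0, 0, 0], "fingers": 0}, {"delta_pos": [-0.3, -1, 0], "rot": [0, 0, 0], "fingers": 0}, {"delta_pos": [-0.3, -1, 0], "rot": [0, 0, 0], "fingers": 0}, {"delta_pos": [-0.3, -1, 0], "rot": [0, 0, 0], "fingers": 0}, {"delta_pos": [-0.3, -1, 0], "rot": [0, 0, 0], "fingers": 0}, {"delta_pos": [-0.3, -1, 0], "rot": [0, 0, 0], "fingers": 0}, {"delta_pos": [-0.3, -1, 0], "rot": [0, 0, 0], "fingers": 0}, {"delta_pos": [-0.3, -1, 0], "rot": [0, 0, 0], "fingers": 0}, {"delta_pos": [-0.3, -1, 0], "rot": [0, 0, 0], "fingers": 0}])

```text
clock: 4.1
tcp_pos: [0.4955, -0.1594, 0.2308]
orientation: [-0.0, 0.131, 0.991, 0.0]
wrist_force: [0.6, -0.6, 0.9]
finger_gap: 0.0856
```

>>> arm_command(rows=[{"delta_pos": [-0.2, -1, 0], "rot": [0, 0, 0], "fingers": 0}, {"delta_pos": [-0.2, -1, 0], "rot": [0, 0, 0], "fingers": 0}, {"delta_pos": [-0.15, -0.9, 0], "rot": [0, 0, 0], "fingers": 0}, {"delta_pos": [0, 0, 0], "rot": [0, 0, 0.02], "fingers": 0}, {"delta_pos": [0, 0, 0], "rot": [0, 0, 0.02], "fingers": 0}, {"delta_pos": [0, 0, 0], "rot": [0, 0, 0.02], "fingers": 0}, {"delta_pos": [0, 0, 0], "rot": [0, 0, 0.02], "fingers": 0}, {"delta_pos": [0, 0, 0], "rot": [0, 0, 0.02], "fingers": 0}, {"delta_pos": [0, 0, 0], "rot": [0, 0, 0.02], "fingers": 0}, {"delta_pos": [0, 0, 0], "rot": [0, 0, 0.02], "fingers": 0}, {"delta_pos": [0, 0, 0], "rot": [0, 0, 0.02], "fingers": 0}, {"delta_pos": [0, 0, 0], "rot": [0, 0, 0.008], "fingers": 0}, {"delta_pos": [0, 0, 0], "rot": [0, 0, 0], "fingers": 0}])

```text
clock: 5.4
tcp_pos: [0.4912, -0.2174, 0.2308]
orientation: [-0.001, 0.612, 0.791, -0.0]
wrist_force: [-0.3, -0.8, 0.9]
finger_gap: 0.0858
```

Run:
```python
from h import *
from scipy.spatial.transform import Rotation as Ro
s=env.get_state();q=s["orientation"];R=Ro.from_quat([*q[1:],q[0]]).as_matrix()
print(s["clock"],s["tcp_pos"],"y-angle",np.degrees(np.arctan2(R[1,1],R[0,1])),"zax",R[:,2],s["wrist_force"])
for n in("top","side"):
    im,d,W=grab(n);np.savez(f"{n}1.npz",im=im,W=W)
    cv2.imwrite(f"pics/{n}1.png",im)
cv2.imwrite("pics/pair1.png",np.hstack([cv2.resize(cv2.imread(f"pics/{n}1.png")[100:310,180:460],(400,300)) if n=="top" else cv2.resize(cv2.imread(f"pics/{n}1.png")[130:340,160:440],(400,300)) for n in("top","side")]))
d=np.array([.4915,-.2185,.17])-s["tcp_pos"];print("tool shift/0.02",R.T@d/.02)
```

```text
5.4 [ 0.49117589 -0.21742457  0.23080959] y-angle 14.518089549719534 zax [-8.26327600e-04  5.90042623e-04 -9.99999485e-01] [-0.25969591 -0.84256413  0.8785904 ]
tool shift/0.02 [-0.05848356  0.00419077  3.04043265]
```

View pics/pair1.png

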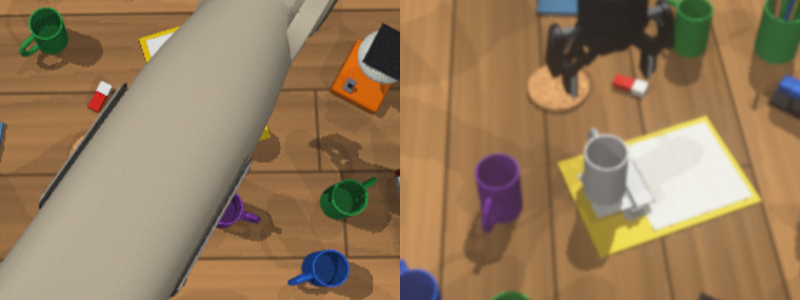

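The pair view shows the gripper above the steel mug (mug at side-crop (606,170), fingertips at (572,88) and (650,70)); the arm hides the mug from the top camera. I go partway down and look before closing the fingers.

>>> arm_command(rows=[{"delta_pos": [0, 0, 1], "rot": [0, 0, 0], "fingers": 0}, {"delta_pos": [0, 0, 1], "rot": [0, 0, 0], "fingers": 0}, {"delta_pos": [0, 0, 1], "rot": [0, 0, 0], "fingers": 0}, {"delta_pos": [0, 0, 1], "rot": [0, 0, 0], "fingers": 0}, {"delta_pos": [0, 0, 0.7], "rot": [0, 0, 0], "fingers": 0}, {"delta_pos": [0, 0, 0], "rot": [0, 0, 0], "fingers": 0}])

```text
clock: 6.1
tcp_pos: [0.4899, -0.2166, 0.1351]
orientation: [-0.002, 0.612, 0.791, -0.0]
wrist_force: [-0.1, 0.9, 0.2]
finger_gap: 0.0855
```

Run:
```python
from h import *
s=env.get_state();print(s["clock"],s["tcp_pos"],s["wrist_force"])
im,d,W=grab("side");np.savez("side2.npz",im=im,W=W);cv2.imwrite("pics/side2.png",cv2.resize(im[150:300,210:410],(800,600)))
c=np.array([.4915,-.2185]);a=np.array([.968,.251])
for e in(-.0425,.0425): print(proj("side",[*(s["tcp_pos"][:2]+a*e),s["tcp_pos"][2]+.013]))
```

```text
6.1 [ 0.48993656 -0.21662914  0.13506231] [-0.06847101  0.87443226  0.24109444]
[281.17505812 228.46460506]
[324.6020193  216.66489462]
```

View pics/side2.png

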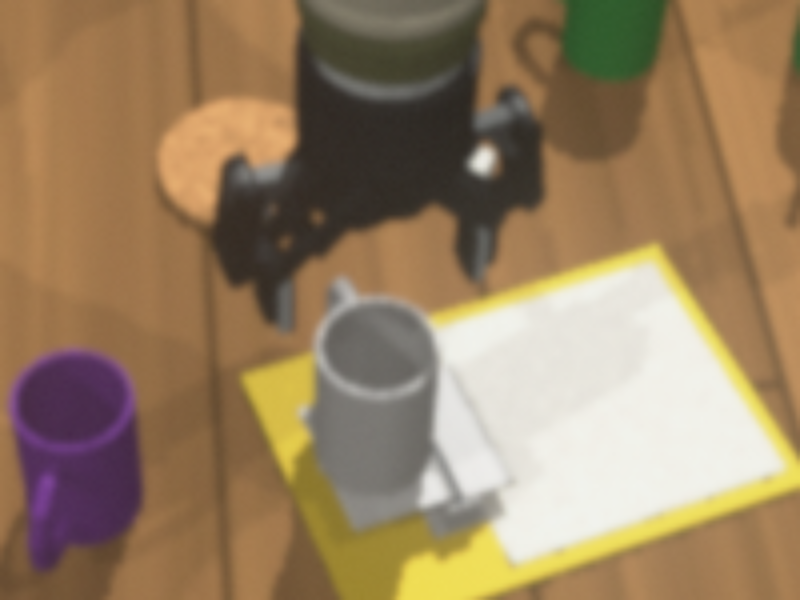

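The fingertips (crop (282,325), (478,275)) straddle the mug rim (centre (378,345)) symmetrically, with the handle at the back, clear. I descend, then close gently.

>>> arm_command(rows=[{"delta_pos": [-0.1, 0.05, 0.4], "rot": [0, 0, 0], "fingers": 0}, {"delta_pos": [0, 0, 0.4], "rot": [0, 0, 0], "fingers": 0}, {"delta_pos": [0, 0, 0.4], "rot": [0, 0, 0], "fingers": 0}, {"delta_pos": [0, 0, 0.4], "rot": [0, 0, 0], "fingers": 0}, {"delta_pos": [0, 0, 0.4], "rot": [0, 0, 0], "fingers": 0}, {"delta_pos": [0, 0, 0.4], "rot": [0, 0, 0], "fingers": 0}, {"delta_pos": [0, 0, 0.4], "rot": [0, 0, 0], "fingers": 0}, {"delta_pos": [0, 0, 0.4], "rot": [0, 0, 0], "fingers": 0}, {"delta_pos": [0, 0, 0.4], "rot": [0, 0, 0], "fingers": 0}, {"delta_pos": [0, 0, 0], "rot": [0, 0, 0], "fingers": 0}])

```text
clock: 7.15
tcp_pos: [0.4921, -0.2187, 0.0639]
orientation: [-0.001, 0.612, 0.791, -0.0]
wrist_force: [-0.4, -0.7, -0.1]
finger_gap: 0.0854
```

Run:
```python
from h import *
from scipy.spatial.transform import Rotation as Ro
s=env.get_state();q=s["orientation"];R=Ro.from_quat([*q[1:],q[0]]).as_matrix()
print(s["clock"],s["tcp_pos"],s["wrist_force"],R[:,2],R.T@(np.array([.4915,-.2185,.0625])-s["tcp_pos"])/.02)
```

```text
7.15 [ 0.49207621 -0.21874369  0.06390087] [-0.42211447 -0.65337151 -0.13456142] [-0.00188128  0.00130468 -0.99999738] [ 0.01889518 -0.02473239  0.07011324]
```

>>> arm_command(rows=[{"delta_pos": [0, 0, 0.05], "rot": [0, 0, 0], "fingers": 0.15}, {"delta_pos": [0, 0, 0], "rot": [0, 0, 0], "fingers": 0.2}, {"delta_pos": [0, 0, 0], "rot": [0, 0, 0], "fingers": 0.23}, {"delta_pos": [0, 0, 0], "rot": [0, 0, 0], "fingers": 0.26}, {"delta_pos": [0, 0, 0], "rot": [0, 0, 0], "fingers": 0.29}, {"delta_pos": [0, 0, 0], "rot": [0, 0, 0], "fingers": 0.32}, {"delta_pos": [0, 0, 0], "rot": [0, 0, 0], "fingers": 0.36}, {"delta_pos": [0, 0, 0], "rot": [0, 0, 0], "fingers": 0.5}, {"delta_pos": [0, 0, 0], "rot": [0, 0, 0], "fingers": 0.7}, {"delta_pos": [0, 0, 0], "rot": [0, 0, 0], "fingers": 1}, {"delta_pos": [0, 0, 0], "rot": [0, 0, 0], "fingers": 1}, {"delta_pos": [0, 0, 0], "rot": [0, 0, 0], "fingers": 1}, {"delta_pos": [0, 0, 0], "rot": [0, 0, 0], "fingers": 1}], squeeze=40)

```text
clock: 8.45
tcp_pos: [0.4929, -0.2194, 0.0646]
orientation: [0.0, 0.612, 0.791, -0.0]
wrist_force: [-2.0, 0.5, 5.6]
finger_gap: 0.058
```

>>> arm_command(rows=[{"delta_pos": [0, 0, -0.05], "rot": [0, 0, 0], "fingers": 1}, {"delta_pos": [0, 0, -0.05], "rot": [0, 0, 0], "fingers": 1}, {"delta_pos": [0, 0, -0.05], "rot": [0, 0, 0], "fingers": 1}, {"delta_pos": [0, 0, -0.05], "rot": [0, 0, 0], "fingers": 1}, {"delta_pos": [0, 0, -0.05], "rot": [0, 0, 0], "fingers": 1}, {"delta_pos": [0, 0, -0.05], "rot": [0, 0, 0], "fingers": 1}, {"delta_pos": [0, 0, -0.05], "rot": [0, 0, 0], "fingers": 1}, {"delta_pos": [0, 0, -0.05], "rot": [0, 0, 0], "fingers": 1}, {"delta_pos": [0, 0, -0.05], "rot": [0, 0, 0], "fingers": 1}, {"delta_pos": [0, 0, -0.05], "rot": [0, 0, 0], "fingers": 1}])

```text
clock: 9.45
tcp_pos: [0.4929, -0.2193, 0.0744]
orientation: [0.0, 0.612, 0.791, 0.0]
wrist_force: [1.3, 0.4, -1.5]
finger_gap: 0.0581
```

Run:
```python
from h import *
s=env.get_state();print(s["clock"],s["tcp_pos"],s["wrist_force"])
im,d,W=grab("side");cv2.imwrite("pics/side3.png",cv2.resize(im[150:300,210:410],(800,600)))
```

```text
9.45 [ 0.49292165 -0.21927095  0.07436653] [ 1.26018679  0.36521389 -1.46461812]
```

View pics/side3.png

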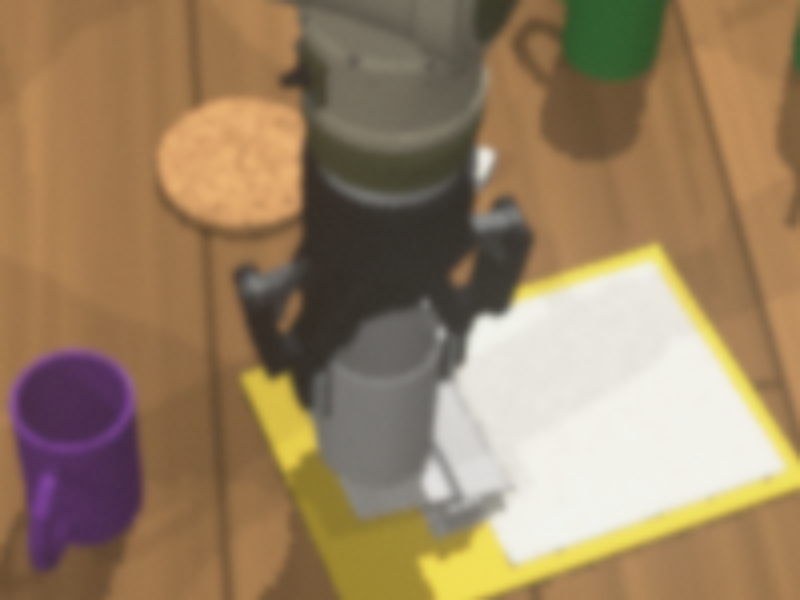

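The mug (crop (380,430)) is rising in the grip and the plate is following it. I continue at 10 mm/s.

>>> arm_command(rows=[{"delta_pos": [0, 0, -0.05], "rot": [0, 0, 0], "fingers": 1}, {"delta_pos": [0, 0, -0.05], "rot": [0, 0, 0], "fingers": 1}, {"delta_pos": [0, 0, -0.05], "rot": [0, 0, 0], "fingers": 1}, {"delta_pos": [0, 0, -0.05], "rot": [0, 0, 0], "fingers": 1}, {"delta_pos": [0, 0, -0.05], "rot": [0, 0, 0], "fingers": 1}, {"delta_pos": [0, 0, -0.05], "rot": [0, 0, 0], "fingers": 1}, {"delta_pos": [0, 0, -0.05], "rot": [0, 0, 0], "fingers": 1}, {"delta_pos": [0, 0, -0.05], "rot": [0, 0, 0], "fingers": 1}, {"delta_pos": [0, 0, -0.05], "rot": [0, 0, 0], "fingers": 1}, {"delta_pos": [0, 0, -0.05], "rot": [0, 0, 0], "fingers": 1}, {"delta_pos": [0, 0, -0.05], "rot": [0, 0, 0], "fingers": 1}, {"delta_pos": [0, 0, -0.05], "rot": [0, 0, 0], "fingers": 1}, {"delta_pos": [0, 0, -0.05], "rot": [0, 0, 0], "fingers": 1}, {"delta_pos": [0, 0, -0.05], "rot": [0, 0, 0], "fingers": 1}, {"delta_pos": [0, 0, -0.05], "rot": [0, 0, 0], "fingers": 1}, {"delta_pos": [0, 0, -0.05], "rot": [0, 0, 0], "fingers": 1}, {"delta_pos": [0, 0, -0.05], "rot": [0, 0, 0], "fingers": 1}, {"delta_pos": [0, 0, -0.05], "rot": [0, 0, 0], "fingers": 1}, {"delta_pos": [0, 0, -0.05], "rot": [0, 0, 0], "fingers": 1}, {"delta_pos": [0, 0, -0.05], "rot": [0, 0, 0], "fingers": 1}])

```text
clock: 11.5
tcp_pos: [0.4929, -0.2192, 0.0943]
orientation: [-0.0, 0.612, 0.791, 0.0]
wrist_force: [-0.1, 0.4, -1.9]
finger_gap: 0.0582
```

>>> arm_command(rows=[{"delta_pos": [0, 0, -0.1], "rot": [0, 0, 0], "fingers": 1}, {"delta_pos": [0, 0, -0.2], "rot": [0, 0, 0], "fingers": 1}, {"delta_pos": [0, 0, -0.4], "rot": [0, 0, 0], "fingers": 1}, {"delta_pos": [0, 0, -0.5], "rot": [0, 0, 0], "fingers": 1}, {"delta_pos": [0, 0, -0.5], "rot": [0, 0, 0], "fingers": 1}, {"delta_pos": [0, 0, -0.3], "rot": [0, 0, 0], "fingers": 1}, {"delta_pos": [0, 0, 0], "rot": [0, 0, 0], "fingers": 1}])

```text
clock: 12.2
tcp_pos: [0.4938, -0.2198, 0.1358]
orientation: [0.001, 0.612, 0.791, 0.0]
wrist_force: [0.7, -0.4, -2.7]
finger_gap: 0.0579
```

Run:
```python
from h import *
from scipy.spatial.transform import Rotation as Ro
s=env.get_state();q=s["orientation"];R=Ro.from_quat([*q[1:],q[0]]).as_matrix()
print(s["clock"],s["tcp_pos"],s["wrist_force"],R[:,2])
for n in("top","side"):
    im,d,W=grab(n)
    if n=="side":
        np.savez("side4.npz",im=im,W=W);cv2.imwrite("pics/side4.png",cv2.resize(im[130:310,190:430],(800,600)))
print("to coaster, tool units",R.T@(np.array([.4388,-.003,s["tcp_pos"][2]])-s["tcp_pos"])/.02)
```

```text
12.2 [ 0.49376652 -0.21977575  0.13581292] [ 0.66935202 -0.36503084 -2.66012347] [ 0.00229907 -0.00135262 -0.99999644]
to coaster, tool units [11.18163526  0.05657998 -0.02097937]
```

View pics/side4.png

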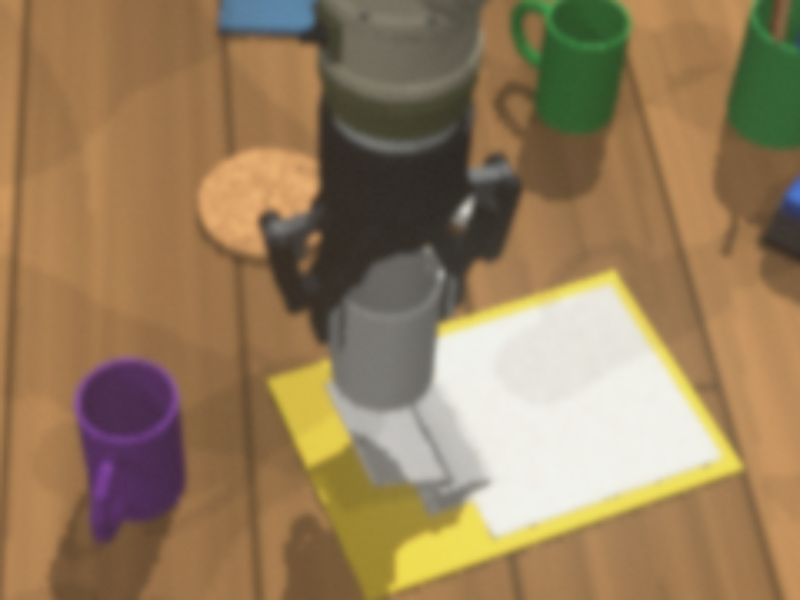

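The clip is shut (plate tilted up at crop (390,440)) and the mug is free above it, held upright at (385,330). Now over to the coaster.

>>> arm_command(rows=[{"delta_pos": [0.3, 0, 0], "rot": [0, 0, 0], "fingers": 1}, {"delta_pos": [0.6, 0, 0], "rot": [0, 0, 0], "fingers": 1}, {"delta_pos": [0.9, 0, 0], "rot": [0, 0, 0], "fingers": 1}, {"delta_pos": [1, 0, 0], "rot": [0, 0, 0], "fingers": 1}, {"delta_pos": [1, 0, 0], "rot": [0, 0, 0], "fingers": 1}, {"delta_pos": [1, 0, 0], "rot": [0, 0, 0], "fingers": 1}, {"delta_pos": [1, 0, 0], "rot": [0, 0, 0], "fingers": 1}, {"delta_pos": [1, 0, 0], "rot": [0, 0, 0], "fingers": 1}, {"delta_pos": [1, 0, 0], "rot": [0, 0, 0], "fingers": 1}, {"delta_pos": [1, 0, 0], "rot": [0, 0, 0], "fingers": 1}, {"delta_pos": [0.9, 0.05, 0], "rot": [0, 0, 0], "fingers": 1}, {"delta_pos": [0.8, 0, 0], "rot": [0, 0, 0], "fingers": 1}, {"delta_pos": [0.5, 0, 0], "rot": [0, 0, 0], "fingers": 1}, {"delta_pos": [0.2, 0, 0], "rot": [0, 0, 0], "fingers": 1}, {"delta_pos": [0, 0, 0], "rot": [0, 0, 0], "fingers": 1}, {"delta_pos": [0, 0, 0], "rot": [0, 0, 0], "fingers": 1}])

```text
clock: 13.9
tcp_pos: [0.4379, -0.0023, 0.1344]
orientation: [0.0, 0.612, 0.791, 0.0]
wrist_force: [0.7, 0.4, -2.7]
finger_gap: 0.0579
```

Run:
```python
from h import *
from fit import circ
from scipy.spatial.transform import Rotation as Ro
s=env.get_state();q=s["orientation"];R=Ro.from_quat([*q[1:],q[0]]).as_matrix()
print(s["clock"],s["tcp_pos"],s["wrist_force"],R[:,2])
im,d,W=grab("side");np.savez("side5.npz",im=im,W=W)
u,v=proj("side",[*s["tcp_pos"][:2],.13]).astype(int);print(u,v)
cv2.imwrite("pics/side5.png",cv2.resize(im[v-50:v+70,u-80:u+80],(800,600)))
g=cv2.cvtColor(im,cv2.COLOR_BGR2HSV)
w=np.hypot(W[...,0]-s["tcp_pos"][0],W[...,1]-s["tcp_pos"][1])<.04
# visible body wall (camera at -y): points between underside and finger level
p=W[w&(W[...,2]>.10)&(W[...,2]<.178)&(g[...,2]>70)&(g[...,1]<50)]
print(len(p),"body fit",circ(p[:,:2],.03,s["tcp_pos"][:2]),"z",np.percentile(p[:,2],[1,99]))
print("tool units",R.T@(np.array([.4388,-.003,.0466])-s["tcp_pos"])/.02)
```

```text
13.9 [ 0.43790083 -0.00232804  0.13436568] [ 0.73001959  0.39589523 -2.68430513] [ 4.49026633e-04 -2.59505758e-04 -9.99999866e-01]
268 150
1062 body fit [ 0.43808547 -0.00203269] z [0.10214021 0.17731746]
tool units [-0.04220025  0.033477    4.38831211]
```

View pics/side5.png

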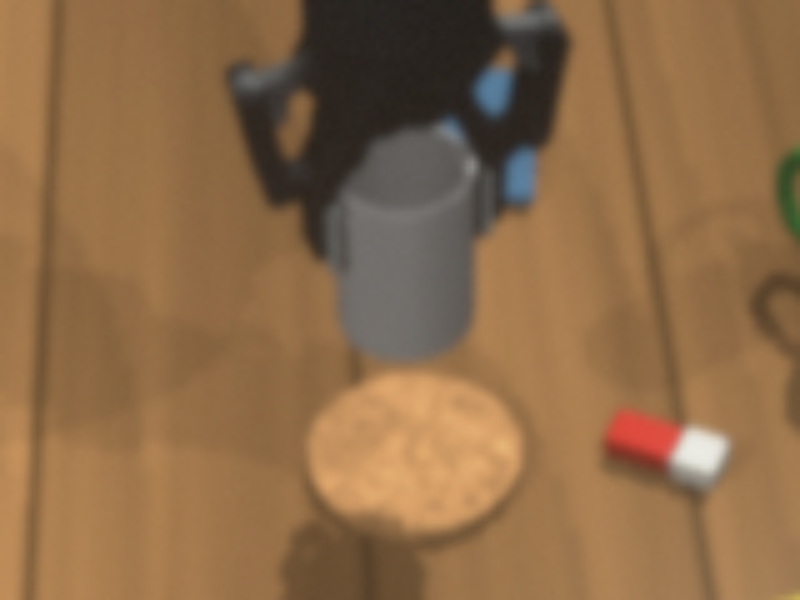

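The mug hangs upright above the coaster (mug bottom at crop (405,345), coaster centre (415,455)). I lower it quickly first, then slowly with the wrist force watched.

>>> arm_command(rows=[{"delta_pos": [-0.05, 0.05, 0.3], "rot": [0, 0, 0], "fingers": 1}, {"delta_pos": [0, 0, 0.5], "rot": [0, 0, 0], "fingers": 1}, {"delta_pos": [0, 0, 0.5], "rot": [0, 0, 0], "fingers": 1}, {"delta_pos": [0, 0, 0.5], "rot": [0, 0, 0], "fingers": 1}, {"delta_pos": [0, 0, 0.5], "rot": [0, 0, 0], "fingers": 1}, {"delta_pos": [0, 0, 0.5], "rot": [0, 0, 0], "fingers": 1}, {"delta_pos": [0, 0, 0.5], "rot": [0, 0, 0], "fingers": 1}, {"delta_pos": [0, 0, 0.4], "rot": [0, 0, 0], "fingers": 1}, {"delta_pos": [0, 0, 0.2], "rot": [0, 0, 0], "fingers": 1}, {"delta_pos": [0, 0, 0.1], "rot": [0, 0, 0], "fingers": 1}, {"delta_pos": [0, 0, 0], "rot": [0, 0, 0], "fingers": 1}])

```text
clock: 15.05
tcp_pos: [0.439, -0.0028, 0.0542]
orientation: [-0.0, 0.612, 0.791, 0.0]
wrist_force: [0.5, 0.1, -2.7]
finger_gap: 0.0581
```

>>> arm_command(rows=[{"delta_pos": [0, 0, 0.05], "rot": [0, 0, 0], "fingers": 1}, {"delta_pos": [0, 0, 0.05], "rot": [0, 0, 0], "fingers": 1}, {"delta_pos": [0, 0, 0.05], "rot": [0, 0, 0], "fingers": 1}, {"delta_pos": [0, 0, 0.05], "rot": [0, 0, 0], "fingers": 1}, {"delta_pos": [0, 0, 0], "rot": [0, 0, 0], "fingers": 1}])

```text
clock: 15.55
tcp_pos: [0.4389, -0.0029, 0.0502]
orientation: [-0.0, 0.612, 0.791, 0.0]
wrist_force: [0.1, 0.2, -2.4]
finger_gap: 0.0579
```

>>> arm_command(rows=[{"delta_pos": [0, 0, 0.05], "rot": [0, 0, 0], "fingers": 1}, {"delta_pos": [0, 0, 0.05], "rot": [0, 0, 0], "fingers": 1}, {"delta_pos": [0, 0, 0], "rot": [0, 0, 0], "fingers": 1}])

```text
clock: 15.85
tcp_pos: [0.4388, -0.0028, 0.0482]
orientation: [-0.0, 0.612, 0.791, -0.0]
wrist_force: [-0.4, 0.6, -2.4]
finger_gap: 0.0582
```

>>> arm_command(rows=[{"delta_pos": [0, 0, 0.05], "rot": [0, 0, 0], "fingers": 1}, {"delta_pos": [0, 0, 0], "rot": [0, 0, 0], "fingers": 1}])

```text
clock: 16.05
tcp_pos: [0.4389, -0.0028, 0.0472]
orientation: [-0.0, 0.612, 0.791, 0.0]
wrist_force: [0.6, 0.7, -3.6]
finger_gap: 0.0585
```

>>> arm_command(rows=[{"delta_pos": [0, 0, 0.03], "rot": [0, 0, 0], "fingers": 1}, {"delta_pos": [0, 0, 0], "rot": [0, 0, 0], "fingers": 1}])

```text
clock: 16.25
tcp_pos: [0.439, -0.0029, 0.0467]
orientation: [0.0, 0.612, 0.791, 0.0]
wrist_force: [-0.7, -0.2, -2.6]
finger_gap: 0.058
```

>>> arm_command(rows=[{"delta_pos": [0, 0, 0.03], "rot": [0, 0, 0], "fingers": 1}, {"delta_pos": [0, 0, 0], "rot": [0, 0, 0], "fingers": 1}])

```text
clock: 16.45
tcp_pos: [0.439, -0.0029, 0.0467]
orientation: [0.0, 0.612, 0.791, 0.0]
wrist_force: [-2.4, -0.4, 5.1]
finger_gap: 0.0583
```

>>> arm_command(rows=[{"delta_pos": [0, 0, 0.03], "rot": [0, 0, 0], "fingers": 1}, {"delta_pos": [0, 0, 0], "rot": [0, 0, 0], "fingers": 1}])

```text
clock: 16.65
tcp_pos: [0.439, -0.0029, 0.0466]
orientation: [0.0, 0.612, 0.791, 0.0]
wrist_force: [-4.3, 0.2, 12.1]
finger_gap: 0.058
```

Resting on the coaster (height stopped at 0.0467, force +12 N). I ease off a little, open gradually and rise.

>>> arm_command(rows=[{"delta_pos": [0, 0, -0.03], "rot": [0, 0, 0], "fingers": 1}, {"delta_pos": [0, 0, 0], "rot": [0, 0, 0], "fingers": 0.25}, {"delta_pos": [0, 0, 0], "rot": [0, 0, 0], "fingers": 0.15}, {"delta_pos": [0, 0, 0], "rot": [0, 0, 0], "fingers": 0}, {"delta_pos": [0, 0, 0], "rot": [0, 0, 0], "fingers": 0}, {"delta_pos": [0, 0, 0], "rot": [0, 0, 0], "fingers": 0}, {"delta_pos": [0, 0, 0], "rot": [0, 0, 0], "fingers": 0}], squeeze=20)

```text
clock: 17.35
tcp_pos: [0.4389, -0.0029, 0.046]
orientation: [-0.0, 0.612, 0.791, 0.0]
wrist_force: [-0.2, -1.2, 0.2]
finger_gap: 0.0857
```

>>> arm_command(rows=[{"delta_pos": [0, 0, -0.1], "rot": [0, 0, 0], "fingers": 0}, {"delta_pos": [0, 0, -0.2], "rot": [0, 0, 0], "fingers": 0}, {"delta_pos": [0, 0, -0.3], "rot": [0, 0, 0], "fingers": 0}, {"delta_pos": [0, 0, -0.5], "rot": [0, 0, 0], "fingers": 0}, {"delta_pos": [0, 0, -0.6], "rot": [0, 0, 0], "fingers": 0}, {"delta_pos": [0, 0, -0.8], "rot": [0, 0, 0], "fingers": 0}, {"delta_pos": [0, 0, -1], "rot": [0, 0, 0], "fingers": 0}, {"delta_pos": [0, 0, -1], "rot": [0, 0, 0], "fingers": 0}, {"delta_pos": [0, 0, -1], "rot": [0, 0, 0], "fingers": 0}, {"delta_pos": [0, 0, -0.8], "rot": [0, 0, 0], "fingers": 0}, {"delta_pos": [0, 0, -0.4], "rot": [0, 0, 0], "fingers": 0}, {"delta_pos": [0, 0, 0], "rot": [0, 0, 0], "fingers": 0}])

```text
clock: 18.55
tcp_pos: [0.4399, -0.003, 0.1816]
orientation: [0.001, 0.612, 0.791, 0.001]
wrist_force: [0.9, 1.1, -0.6]
finger_gap: 0.0854
```

Run:
```python
from h import *
from fit import circ
s=env.get_state();print(s["clock"],s["tcp_pos"],s["wrist_force"],s["finger_gap"])
im,d,W=grab("side")
cv2.imwrite("pics/side6.png",cv2.resize(im[130:310,190:430],(800,600)))
w=np.hypot(W[...,0]-.439,W[...,1]+.003)<.045
p=W[w&(W[...,2]>.02)&(W[...,2]<.085)];r=W[w&(W[...,2]>.088)&(W[...,2]<.1)]
for a in(.02,.04,.06):
    k=p[(p[:,2]>a)&(p[:,2]<a+.02)];print(a,circ(k[:,:2],.03,(.439,-.003)),len(k))
print("rim",circ(r[:,:2],.029,(.439,-.003)),np.median(r[:,2]),len(r))
```

```text
18.55 [ 0.43985442 -0.00303844  0.18160328] [ 0.87934579  1.08477027 -0.58394138] 0.085385144064151
0.02 [ 0.43927885 -0.00181545] 164
0.04 [ 0.43966771 -0.00285691] 249
0.06 [ 0.43941801 -0.00340623] 310
rim [ 0.43937215 -0.0031152 ] 0.0917336728750178 154
```

View pics/side6.png

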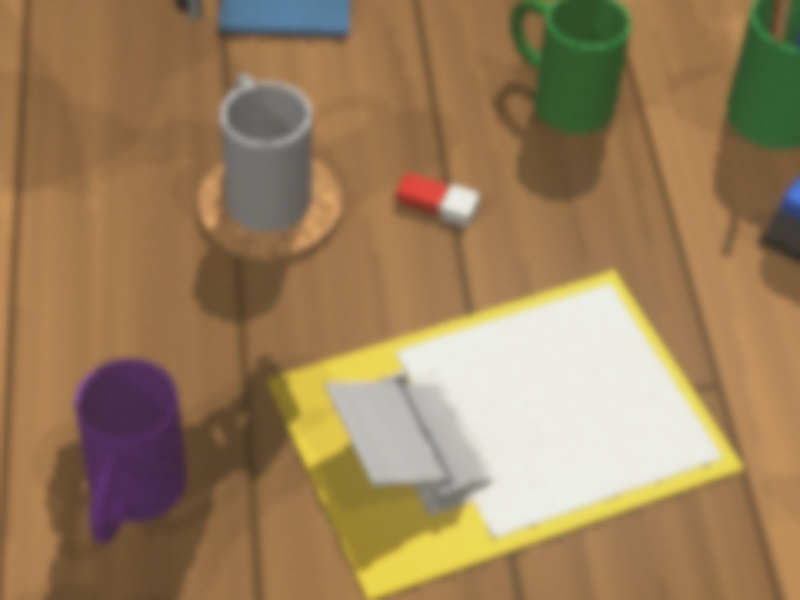

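The mug stands upright on the coaster (crop (268,155), coaster centre (270,205)), the clip is shut (405,440), and the gripper is clear.

```bash
python3 -c "
from workcell import env
print(env.hand_in())"
```

```text
the job is handed in; nothing more can be done
None
```

The steel mug now stands upright in the middle of the cork coaster, and the job was handed in at about 18.6 s of the 46 s allowed.

- **Lift:** I gripped the mug across its x axis and raised it straight up at about 10 mm/s for the first 30 mm. The clip closed with it over roughly 2 s. The image halfway up showed the plate following the mug, and the later ones showed the clip shut.
- **Placing:** I lowered the mug until its height stopped changing and the wrist force rose to about +12 N. Then I eased off, opened the fingers gradually and backed off straight up.
- **Last checks:**
  - The mug fits at (0.439, -0.003) m, and the coaster was measured at (0.439, -0.003) m.
  - The rim is 92 mm above the table, against about 93 mm expected.
  - The gripper was open and well clear of the mug, with the wrist force near zero.
- **Disagreement:** the two cameras' coaster estimates differed by about 2–4 mm, so I used their average. No check failed.

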